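Release the waiting sample tube with the feeder treadle

ROBOT

A 6-joint arm with a two-finger parallel gripper is mounted at the origin on the work surface. World frame = base frame: x ahead of the robot, y to its left, z up, the work surface at z = 0. Lengths are in mm, angles in rad, forces in N, time in s.
With the tool pointing down it reaches from about 300 to 775 mm from the base axis. Payload 14.6 kg.
Tool frame: the origin (TCP) lies midway between the tips of the shut fingers; the grasp point (between the pads) lies 19 mm behind it; y points along the fingers, z is the direction in which the jaws open and shut, and the axes are right-handed (so a half turn about y gives the same grasp; the last joint's range is limited). The gripper opens to 94 mm and grips with 3 to 60 N. Pads are 16 mm wide; open, the fingers measure 119 mm over their backs; the gripper's body (75 mm by 177 mm) begins 78 mm behind the grasp point.
Start: joints at [-1.317, 0.3, 1.521, -0, 1.321, -0.067], TCP at [173.422, -521.933, 205.446] pointing down, gripper open.
Joint ranges: [-3.03, 3.03], [-0.79, 2.21], [0.23, 2.52], [-1.04, 4.18], [0, 3.07], [-2.55, 2.55]. Speed limits (rad/s): [2.22, 2.22, 2.57, 3.14, 3.14, 3.14].

INTERFACE

Orientations are given as [roll, pitch, yaw] about the fixed x, y, z axes, in that order (R = Rz(yaw) Ry(pitch) Rx(roll)).
In Python, from cell import manip gives the robot as it stands.
- The arm moves only by the tool play_rows, never from a script. Its argument "series" is a list of rows, each a list of 3 entries, a list of its own where there are three numbers: the shift along the tool's x, y, z in m, then the turn about the tool's y in rad, then the closure, from 0 (fully open) to 1 (shut). In form: [[[dx, dy, dz], twist, grip], ...]. A call has 1 to 20 rows; each row is the pose to reach, as a shift and turn from the pose measured when the call began, along the tool's axes at that moment; what a row does not reach only later rows make up. A row lasts 1/10 s, in which the tool goes at most 50 mm and 8.59 degrees, less where a joint would pass 70% of its speed; a pose out of reach is approached as far as the arm can. A call with a gripper value outside its range is refused whole. The fingers move at their own pace and stop on an object; "squeeze" is the grip in N (left out, the last holds). Time passes only in rows, so rows that repeat a pose let the fingers close. It gives the time, the measured TCP pose, the force and the opening at its end, in the units of the state.
- manip.read_state(): the state, without advancing time (a new reading comes with each control period).
- manip.camera(name): name is "scene" or "side" or "wrist"; returns the picture (400x640x3 uint8, red, green, blue); there is no depth.
- manip.camera_params(name): a dict with "K" (3x3 intrinsics, pixels), "dist_coeffs" ([k1, k2, p1, p2, k3] as OpenCV has them; the pictures are not rectified), "rvec" (rotation vector, rad) and "tvec" (3), from world to camera coordinates, as OpenCV has them. Camera axes: x right, y down, z forward; pixel columns grow to the right and rows downward; lengths in mm; the calibration is good to about 2 mm. A picture is of the moment at which its call begins: read the wrist's pose just before it. camera_params takes no time and is no camera call; for the wrist camera it gives the pose at the moment of the call.
- manip.sign_off(): hands the job in, once; it reports no verdict.
The state is a dict: "clock": time; "joints": joint angles; "qd": joint speeds; "effort": joint torques, N m; "eef_pos": TCP position; "eef_rot": TCP orientation; "wrist_force": force on the tool from outside, world axes, zero at the start; "moment": the same for the moment, N m; "finger_gap": finger opening in mm.
Only numpy, scipy, OpenCV 4.12 (cv2) and the standard library are available. Lean on these libraries where they do the work, as an engineer would, in place of code of your own. Each camera call takes 0.05 s, during which the arm holds its last target. There are 200 camera calls.

TASK

Two sloping tube feeders stand on the laboratory bench, and only one has a capped sample tube waiting behind its gate. Press that feeder's treadle down fully to its stop and keep it there for about a second, so that the gate lifts and the tube rolls down to the end stop; then let the treadle come back up. Leave the empty feeder's treadle alone.

Things in the scene. Friction and masses are not known exactly. Their poses are not given: they have to be found in the camera images.
- pad (a point): Centre of the top of the ribbed rubber tread (62 x 62 mm, 80 mm above the bench when up) of the loaded feeder's treadle, at the robot-side end. x along the feeder, away from the robot, to the hinge, gate and end stop; y along the hinge; z up when released. Hinge axis 85 mm along +x, 10 mm below. At the stop this point is 20 mm lower, tilted 14 deg, front edge lowest. Free above the tread.
- treadle (a joint): Hinge angle of the loaded feeder's treadle, rad: 0 up (released), 0.24 down at its stop. Sprung: about 5 N at the tread's centre to start, 12 N at the stop; comes back up by itself. Its far end carries the gate, which lifts as the tread goes down. The feeder is a white frame fixed to the bench, 315 x 170 mm; its posts (82 mm high) begin 74 mm from the tread's centre along x.
- tube_mid (a point): Centre of the loose red-capped sample tube, 16 mm in diameter and 100 mm long, lying across the sloping deck (parallel to the hinge). At the start it rests against the gate, 159 mm from the pad along x; once rolled down to the end stop at the far, low end it lies about 260 mm from the pad along x, 32 mm above the bench.
- spare_treadle (a joint): Hinge angle of the treadle of the other feeder, which is identical but empty: 0 is up, 0.24 down. It stands beside the loaded one, to its left or right, at least 330 mm away centre to centre.

How it is judged:
By the outcome, as a careful person would: the job done as asked, in the order asked, and still so for the second after the job is handed in, with the robot touching nothing.
It also fails if it takes over 34 s, if anything falls off the work surface, if the arm or the gripper's body presses on something with over 40 N, if the wrist force passes 120 N, or if a joint passes its speed limit or range.

## Working session

There is one attempt and no reset: what is moved stays moved. The work goes in short steps, Python scripts to look and compute and a tool call to move; the robot and the scene stay as the last step left them, time stands still between calls to the robot, and variables do not carry over. Pictures are saved under pics/ and viewed, about 8 in all and at most 12, crops included, and the job is handed in when it is done.

Besides the shell and the picture viewer there is one more tool, called after "Request:" as a command line: name --argument value ..., lists and objects as JSON in quotes. play_rows: Moves the arm, as the interface text tells. Its arguments: {"type":"object","properties":{"series":{"type":"array","items":{"type":"array"}},"squeeze":{"type":"number"}},"required":["series"]}

```bash
mkdir -p pics; python3 - <<'E'
from cell import manip
import cv2
s=manip.read_state();print(s)
for n in("scene","side"):
    cv2.imwrite(f"pics/{n}0.png",cv2.cvtColor(manip.camera(n),cv2.COLOR_RGB2BGR))
    p=manip.camera_params(n);print(n,p)
E
```

```text
{'clock': 0.0, 'joints': array([-1.31663397e+00,  3.00489685e-01,  1.52157917e+00, -7.46678652e-06,
        1.32069912e+00, -6.66030908e-02]), 'qd': array([-0.00115393,  0.00032175,  0.00039775, -0.00032604,  0.00043712,
       -0.00117148]), 'effort': array([ 4.30283990e-05, -5.31807482e+01, -3.52731550e+01,  7.08829123e-02,
        2.44949665e-02, -1.29725327e-04]), 'eef_pos': array([ 173.33875866, -521.69427969,  204.87694361]), 'eef_rot': array([-1.57196953e+00,  7.10061713e-05, -2.82082539e+00]), 'wrist_force': array([ 0.64185461,  0.6977929 , -0.1498455 ]), 'moment': array([-0.01912399, -0.02818106,  0.0118047 ]), 'finger_gap': 93.70546252511598}
scene {'K': array([[488.00059463,   0.        , 323.68060565],
       [  0.        , 488.00059463, 198.94935603],
       [  0.        ,   0.        ,   1.        ]]), 'dist_coeffs': array([-0.12785738,  0.        ,  0.        ,  0.        ,  0.        ]), 'rvec': array([ 1.51147291,  1.95338615, -0.86720113]), 'tvec': array([ 161.92744416, -297.02948411, 1406.17918775])}
side {'K': array([[475.69632977,   0.        , 321.38140291],
       [  0.        , 475.69632977, 199.76524923],
       [  0.        ,   0.        ,   1.        ]]), 'dist_coeffs': array([0.02102544, 0.        , 0.        , 0.        , 0.        ]), 'rvec': array([ 2.18734954, -0.25669959,  0.12722703]), 'tvec': array([-560.60896267,  163.48907573, 1052.78893741])}
```

View pics/scene0.png

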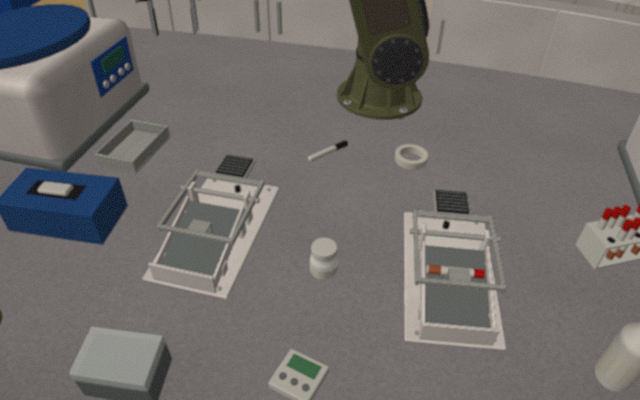

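View pics/side0.png

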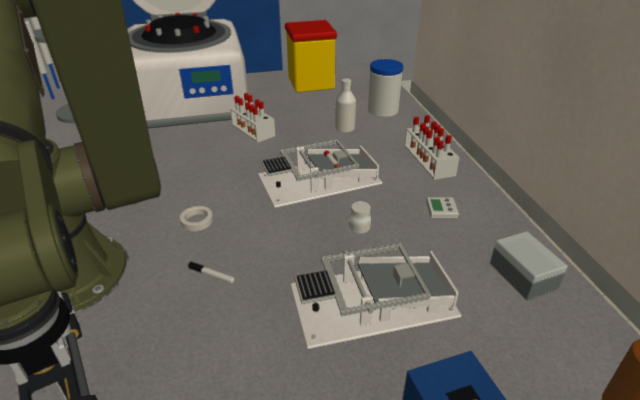

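The loaded feeder (red-capped tube) is on the right in the scene view, with its tread near (452,202). In the side view it is the far one, tread near (277,164). I'll enlarge both.

```bash
python3 - <<'E'
import cv2,numpy as np
a=cv2.imread("pics/scene0.png")[180:240,400:500];b=cv2.imread("pics/side0.png")[140:200,250:350]
f=lambda i:cv2.resize(i,None,fx=7,fy=7,interpolation=cv2.INTER_CUBIC)[:290 if 0 else 420]
A=f(a)[:, :400+90+200];B=f(b)
o=np.vstack([A[:290,:690],B[:300,:690]]);cv2.imwrite("pics/crop.png",o)
E
```

```text
(no output)
```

View pics/crop.png

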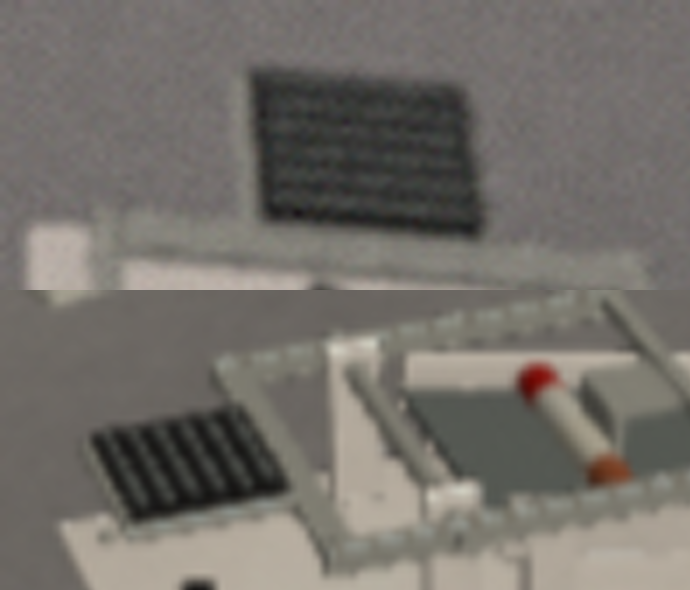

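Scene tread corners in the crop are (250,70), (462,85), (482,235) and (262,220). The matching side-view corners are (133,520), (90,433), (240,405) and (292,490). I'll triangulate these.

```bash
cat >h.py <<'E'
import cv2,numpy as np
from scipy.spatial.transform import Rotation as R
def tri(n1,p1,n2,p2,manip):
    P=[];U=[]
    for n,p in((n1,p1),(n2,p2)):
        c=manip.camera_params(n)
        P.append(np.c_[cv2.Rodrigues(c["rvec"])[0],c["tvec"]])
        U.append(cv2.undistortPoints(np.float64(p)[:,None],c["K"],c["dist_coeffs"])[:,0].T)
    X=cv2.triangulatePoints(P[0],P[1],U[0],U[1]);return (X[:3]/X[3]).T
E
python3 - <<'E'
from cell import manip
from h import *
a=np.array([(250,70),(462,85),(482,235),(262,220)])/7+[400-.43,180-.43]
b=np.array([(133,230),(90,143),(240,115),(292,200)])/7+[250-.43,140-.43]
X=tri("scene",a,"side",b,manip);c=X.mean(0)
print(X.round(1),c,np.linalg.norm(np.roll(X,-1,0)-X,axis=1))
x=X[2]+X[3]-X[0]-X[1];yaw=np.arctan2(x[1],x[0]);y=X[1]+X[2]-X[0]-X[3]
print(yaw,np.arctan2(-y[0],y[1]))
s=manip.read_state();M=R.from_euler("xyz",s["eef_rot"]).as_matrix();print(M.round(3))
# tube check
t=tri("scene",[(457,272)],"side",[(250+575/7,140+137/7)],manip);print(t,np.linalg.norm((t-c)[0,:2]),np.arctan2(*(t-c)[0,1::-1]))
E
```

```text
[[478.6 183.3  79. ]
 [471.2 243.7  81.5]
 [531.6 251.7  80.2]
 [540.2 191.5  77.8]] [505.3825777  217.54378165  79.5911568 ] [60.9245233  60.9437123  60.85154371 62.24648305]
0.13296137578912276 0.13276181336637036
[[-0.949 -0.     0.315]
 [-0.315  0.001 -0.949]
 [-0.    -1.    -0.001]]
[[665.16195493 240.44172571  56.8769551 ]] 161.41178777022498 0.14234059041496974
```

Checks hold: height 79.6 mm, sides about 61 mm, tube 161 mm along x (159 given), and both yaw estimates 0.133 rad. I'll move above the pad with the fingers shut. The path stays at z of 160 mm or more and at least 370 mm from the base axis.

Request:
play_rows --series '[[[-0.016,0.001,-0.018],0.006,1],[[-0.044,0.003,-0.048],0.015,1],[[-0.077,0.006,-0.084],0.027,1],[[-0.11,0.008,-0.119],0.038,1],[[-0.142,0.01,-0.155],0.05,1],[[-0.175,0.013,-0.191],0.06,1],[[-0.208,0.015,-0.227],0.07,1],[[-0.241,0.018,-0.263],0.084,1],[[-0.274,0.02,-0.298],0.095,1],[[-0.307,0.022,-0.334],0.106,1],[[-0.34,0.025,-0.37],0.118,1],[[-0.373,0.027,-0.406],0.13,1],[[-0.405,0.03,-0.442],0.14,1],[[-0.438,0.032,-0.478],0.152,1],[[-0.471,0.034,-0.513],0.163,1],[[-0.504,0.037,-0.549],0.175,1],[[-0.531,0.039,-0.579],0.185,1],[[-0.548,0.04,-0.597],0.19,1],[[-0.548,0.04,-0.597],0.19,1],[[-0.548,0.04,-0.597],0.19,1]]' --squeeze 10

```text
clock: 2.1
eef_pos: [504.8, 217.6, 165.0]
eef_rot: [-1.571, -0.001, -3.01]
wrist_force: [-0.5, -0.2, -0.8]
finger_gap: 0.2
```

```bash
python3 - <<'E'
from cell import manip
from h import *
s=manip.read_state();M=R.from_euler("xyz",s["eef_rot"]).as_matrix();print(s["clock"],s["eef_pos"],s["wrist_force"],s["finger_gap"],s["joints"]);print(M.round(3))
print(1e-3*(M.T@(np.array([505.4,217.5,79.6])-s["eef_pos"])))
i=cv2.cvtColor(manip.camera("side"),cv2.COLOR_RGB2BGR)[60:220,180:400]
j=cv2.cvtColor(manip.camera("scene"),cv2.COLOR_RGB2BGR)[100:300,360:560]
o=np.hstack([cv2.resize(i,(440,400)),cv2.resize(j,(360,400))])
cv2.imwrite("pics/above.png",o)
E
```

```text
2.1 [504.78791616 217.58423074 165.00114745] [-0.50308722 -0.21550439 -0.83812238] 0.2031700798051883 [3.39900559e-01 3.35683005e-01 1.57093723e+00 9.49976806e-04
 1.23612619e+00 1.77878142e+00]
[[-0.991 -0.001  0.131]
 [-0.131  0.    -0.991]
 [ 0.001 -1.    -0.001]]
[-0.00070798  0.08540017  0.00021842]
```

View pics/above.png

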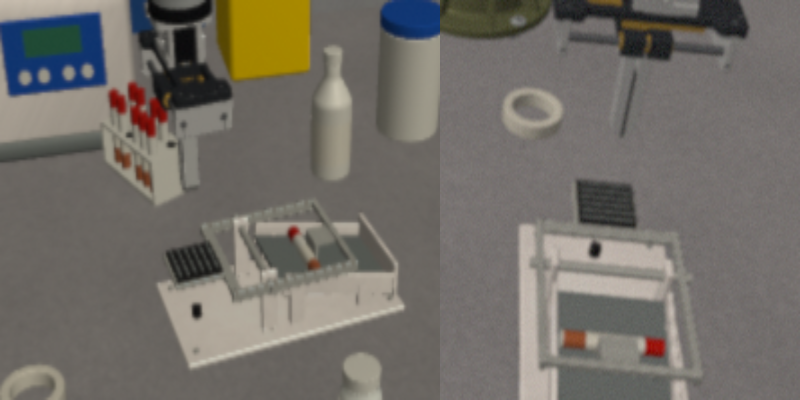

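The side view shows the shut fingers above the treadle, with the tube still at the gate. The pose sits within 1 mm of the pad axis. Next: descend and press most of the way.

Request:
play_rows --series '[[[-0.001,0.02,0],0,1],[[-0.001,0.04,0],0,1],[[-0.001,0.06,0],0,1],[[-0.001,0.072,0],0,1],[[-0.001,0.08,0],0,1],[[-0.001,0.084,0],0,1],[[-0.001,0.088,0],0,1],[[-0.001,0.092,0],0,1],[[-0.001,0.096,0],0,1],[[-0.001,0.099,0],0,1],[[-0.001,0.101,0],0,1],[[-0.001,0.101,0],0,1]]'

```text
clock: 3.4
eef_pos: [505.8, 217.0, 65.5]
eef_rot: [-1.571, -0.0, -3.011]
wrist_force: [-6.5, -3.2, 10.4]
finger_gap: 0.3
```

Request:
play_rows --series '[[[0,0.001,0],0,1],[[0,0.002,0],0,1],[[0,0.003,0],0,1],[[0,0.003,0],0,1]]'

```text
clock: 3.8
eef_pos: [505.9, 216.9, 63.7]
eef_rot: [-1.571, 0.0, -3.011]
wrist_force: [-6.7, -2.0, 10.9]
finger_gap: 0.5
```

Request:
play_rows --series '[[[0,0.002,0],0,1],[[0,0.003,0],0,1],[[0,0.004,0],0,1],[[0,0.004,0],0,1]]'

```text
clock: 4.2
eef_pos: [506.1, 217.0, 61.2]
eef_rot: [-1.572, 0.001, -3.011]
wrist_force: [-6.8, -3.1, 13.0]
finger_gap: 0.5
```

Request:
play_rows --series '[[[0,0.002,0],0,1],[[0,0.003,0],0,1],[[0,0.004,0],0,1],[[0,0.004,0],0,1]]'

```text
clock: 4.6
eef_pos: [506.4, 217.1, 60.3]
eef_rot: [-1.572, 0.003, -3.011]
wrist_force: [-16.7, -7.2, 33.4]
finger_gap: -0.0
```

Force jumped to 33 N, so the treadle is at its stop. I'll hold a little softer for about 1.2 s.

Request:
play_rows --series '[[[0,0.002,0],0,1],[[0,0.002,0],0,1],[[0,0.002,0],0,1],[[0,0.002,0],0,1],[[0,0.002,0],0,1],[[0,0.002,0],0,1],[[0,0.002,0],0,1],[[0,0.002,0],0,1],[[0,0.002,0],0,1],[[0,0.002,0],0,1]]'

```text
clock: 5.6
eef_pos: [506.4, 217.0, 60.7]
eef_rot: [-1.572, 0.003, -3.011]
wrist_force: [-13.9, -4.5, 25.7]
finger_gap: 0.4
```

```bash
cat >look.py <<'E'
import sys
from cell import manip
from h import *
i=cv2.cvtColor(manip.camera("side"),cv2.COLOR_RGB2BGR)[110:220,240:400]
j=cv2.cvtColor(manip.camera("scene"),cv2.COLOR_RGB2BGR)[170:350,380:530]
cv2.imwrite(sys.argv[1],np.hstack([cv2.resize(i,(465,320)),cv2.resize(j,(267,320))]))
s=manip.read_state();print(s["clock"],s["eef_pos"],s["wrist_force"])
E
python3 look.py pics/press.png
```

```text
5.7 [506.37246258 217.0248636   60.64830319] [-14.00848739  -5.61458958  24.01822487]
```

View pics/press.png

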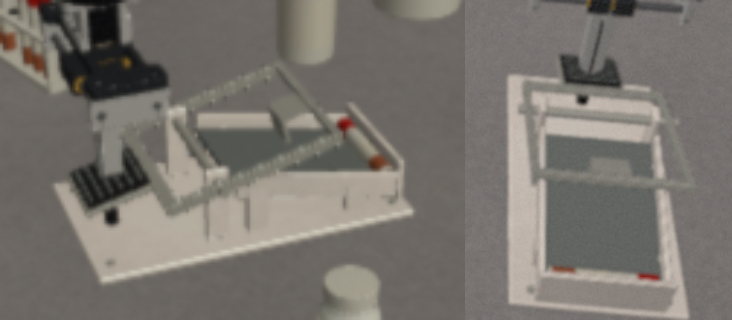

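The treadle is down, the gate is raised, and the tube lies at the end stop (side crop about (360,143)). It has been held at the stop for over 1 s. I'll release smoothly.

Request:
play_rows --series '[[[0,-0.002,0],0,1],[[0,-0.006,0],0,1],[[0,-0.01,0],0,1],[[0,-0.015,0],0,1],[[0,-0.02,0],0,1],[[0,-0.026,0],0,1],[[0,-0.035,0],0,1],[[0,-0.05,0],0,1],[[0,-0.07,0],0,1],[[0,-0.09,0],0,1],[[0,-0.1,0],0,1],[[0,-0.1,0],0,1],[[0,-0.1,0],0,1],[[0,-0.1,0],0,1]]'

```text
clock: 7.1
eef_pos: [505.7, 216.7, 159.6]
eef_rot: [-1.571, 0.001, -3.011]
wrist_force: [-0.1, -0.2, -0.7]
finger_gap: 0.6
```

```bash
python3 look.py pics/end.png
```

```text
7.2 [505.8221823  216.79672623 159.84941302] [ 0.06599921 -0.10917748  0.05575919]
```

View pics/end.png

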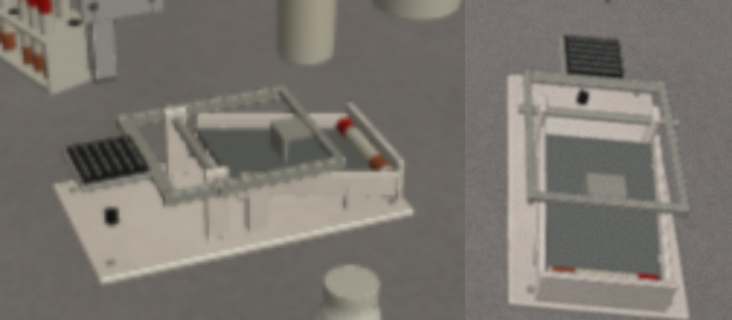

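The treadle is back up, the gate is down, and the tube is at the end stop. The arm is clear.

```bash
python3 -c "
from cell import manip
print(manip.sign_off())"
```

```text
the job is handed in; nothing more can be done
None
```

The job is done: I pressed the loaded feeder's treadle (the one on the robot's left) to its stop, and the tube rolled down to the end stop. The treadle then came back up, and I handed in at about 7.2 s.

- **Press:** I used the shut fingertips at the centre of the tread. The force rose sharply from 13 to 33 N at the stop, with the fingertip 60 mm above the bench. I held it there at about 25 N for a little over 1 s.
- **Last pictures:** the tube lies at the end stop, the gate is down and the treadle is up.
- **Arm:** it is clear of everything, with the fingertips about 80 mm above the tread and close to zero wrist force.
- **Spare feeder:** I never went near its treadle, but I did not photograph it again at the end.

No check failed or disagreed. The triangulated pad height was 79.6 mm against 80 given, and the pad-to-tube distance 161 mm against 159.

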